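Switch off the plate warmer and move the brass plate to the cooling rack

TASK

The bookbinder's brass plate has finished warming: first turn the warmer's power isolator (the box with the long bar handle) fully to off. Then slide the blade of the lifter (the spatula with its handle above the blade) between the rails under the plate, lift it off the warmer and set it down flat, centred and square on both rails of the cooling rack, draw the blade out and lay the lifter flat on the bench. The plate is hot, so touch it with the lifter only; leave the round-knob switch alone and do not disturb the tool pot, jar or book.

Things in the scene. Friction and masses are not known exactly. Their poses are not given: they have to be found in the camera images.
- isolator (a joint): angle of the isolator's bar handle: 0 = off stop, 1.571 = on stop; starts on. To reach off it turns 1.571 rad ANTICLOCKWISE seen from above, about a vertical axis. An over-centre detent resists (about 0.25 N m at the stop, falling to none half-way); past half-way it pulls the handle on to the nearer stop
- isolator_grip (a point): on the turning axis of the isolator's black bar handle, 103 mm above the bench. The bar is 90 mm long along this point's x (45 each way), 16 mm wide (y), its top 12 mm above and underside 16 mm below this point. It stands on a grey housing 100 x 100 mm, 70 mm tall, fixed to the bench
- warmer_rest (a point): centre of the rail-top plane of the plate warmer (fixed grey box 116 x 104 mm with rails), 54 mm above the bench. x = the way the lifter goes in (level). Two rails 116 mm long along x, inner faces 31, outer 46 mm off the centre line; channel between them 62 mm wide, open at both ends, floor 22 mm below this point. Upstands 8 mm high on the rails' far ends, x = +48 to +58 mm
- rack_rest (a point): centre of the rail-top plane of the cooling rack (fixed, dark wood base 116 x 104 mm, two aluminium rails), 34 mm above the bench. x = the way the lifter goes in (level). Rails and channel as on the warmer, without upstands; channel floor 26 mm below this point. Beside the warmer; which of them is nearer the robot varies
- plate_center (a point): centre of the loose brass plate, 70 mm (x) x 92 mm (y) x 5 mm thick, about 0.27 kg, z up out of its decorated face. It starts on the warmer's rails, spanning the channel, its x along the rails within 0.1 rad, its centre within 9 mm of warmer_rest seen from above
- lifter_grip (a point): middle of the lifter's wooden handle, over the blade's centre, 72 mm above its underside. Loose, 0.2 kg. Steel blade x -50 to +50, 46 mm wide (y), 4 mm thick; at the rear (x -54 to -48) a neck 20 mm wide rises to the handle, a bar along x directly over the blade (x -54 to +30), 18 mm wide, 20 mm tall. +x is the open front that goes under the plate. Starts flat on the bench
- plate: the same brass plate; origin at the centre of its underside
- lifter: the same lifter; origin at the centre of its blade's underside, axes as at lifter_grip
- lampknob_mark (a point): bystander, not to be turned: mark on the round black knob (42 mm across, top 101 mm above the bench) of the other switch box, which has the same grey housing as the isolator; the point lies 18 mm from the knob's axis, and x points outward from it. The two boxes may trade places
- toolpot_center (a point): bystander: loose terracotta pot of hand tools, 72 mm across, pot 100 mm tall, tools to 220 mm; point on its axis 50 mm up
- pastejar_center (a point): bystander: loose small glass jar with metal cap, 60 mm across, 75 mm tall; point at its centre
- book_center (a point): bystander: loose closed grey book lying flat, 85 x 120 x 26 mm; point at its centre
Mind the look-alikes: they are no part of the job. Leave any red look-alike of the part that bears isolator alone.

How it is judged:
By the outcome, as a careful person would: the job done as asked, in the order asked, and still so for the second after the job is handed in, with the robot touching nothing.
It also fails if it takes over 72 s, if anything falls off the work surface, if the arm or the gripper's body presses on something with over 40 N, if the wrist force passes 120 N, or if a joint passes its speed limit or range.

ROBOT

A 6-joint arm with a two-finger parallel gripper is mounted at the origin on the work surface. World frame = base frame: x ahead of the robot, y to its left, z up, the work surface at z = 0. Lengths are in m, angles in rad, forces in N, time in s.
With the tool pointing down it reaches from about 0.35 to 0.875 m from the base axis. Payload 15.5 kg.
Tool frame: the origin (TCP) lies midway between the tips of the shut fingers; the grasp point (between the pads) lies behind it (hold_point_z is the z of the grasp point in the tool frame, in m); z points along the fingers, y is the direction in which the jaws open and shut (so a half turn about z gives the same grasp; the last joint's range is limited). The gripper opens to 85 mm and grips with 20 to 120 N. Pads are 22 mm wide; open, the fingers measure 114 mm over their backs; the gripper's body (76 mm by 85 mm) begins 54 mm behind the grasp point. The pads swing forward as they close: fully open they stand 13 mm farther back than shut.
Start: joints at [-1.425, 0.494, 1.345, -0, 1.302, -0.096], TCP at [0.149, -0.607, 0.231] pointing down, gripper open.
Joint ranges: [-2.91, 2.91], [-0.82, 2.16], [0.22, 2.67], [-1.22, 4.37], [0.12, 2.79], [-3.08, 3.08]. Speed limits (rad/s): [1.89, 1.89, 2.57, 3.01, 3.01, 3.01].

INTERFACE

Orientations are given as a unit quaternion [x, y, z, w].
In Python, from bench import movep, movel, move_joints, release, grasp, wait, solve_ik, get_image, PlanningError, sign_off, current_clock, current_joint_pos, current_joint_vel, current_effort, current_tcp_pos, current_ee_rot, current_force, current_wrist_torque, current_opening, hold_point_z gives the robot as it stands. Calls block until the motion is done:
- movep(position, orientation): joint-space move of the TCP to a pose.
- movel(position, orientation=None, rate=0.15): straight line of the TCP; orientation=None keeps the orientation; rate is the mean speed in m/s.
- move_joints(angles): joint-space move.
- release() and grasp(effort=None): open the fingers fully, or close them until they stop; effort is the grip in N (None keeps the last).
- wait(seconds).
- solve_ik(position, orientation): joint angles nearest the present ones, or None.
- get_image(name): name is "scene" or "top" or "wrist"; returns a dict with "img" (480x640x3 uint8, red, green, blue), "range_z" (480x640 float32, m along the optical axis (not along the pixel's ray), 0 where there is no reading), "fx", "fy", "cx", "cy" (pixels), "k1" (the pictures are not rectified: a ray, as slopes to the right and down, at radius r is drawn at 1 + k1 r^2 times it, then the intrinsics apply), "extrinsics" (4x4, takes a point from camera to world coordinates). Camera axes: x right, y down, z forward; pixel columns grow to the right and rows downward; lengths in m; the calibration is good to about 2 mm. A picture is of the moment at which its call begins.
A pose or a line that the arm cannot do raises PlanningError and nothing moves.
- sign_off(): hands the job in, once; it reports no verdict.
Readings, each from a call of its own:
- current_clock(): time.
- current_joint_pos(): joint angles.
- current_joint_vel(): joint speeds.
- current_effort(): joint torques, N m.
- current_tcp_pos(): TCP position.
- current_ee_rot(): TCP orientation.
- current_force(): force on the tool from outside, world axes, zero at the start.
- current_wrist_torque(): the same for the moment, N m.
- current_opening(): finger opening in m.
Only numpy, scipy, OpenCV 4.12 (cv2) and the standard library are available. Lean on these libraries where they do the work, as an engineer would, in place of code of your own. Each camera call takes 0.05 s, during which the arm holds its last target.

## Working session

There is one attempt and no reset: what is moved stays moved. The work goes in short steps, each a Python script; the robot and the scene stay as the last script left them, time stands still between calls to the robot, and variables do not carry over. Pictures are saved under pics/ and viewed, and the job is handed in when it is done.

```bash
ls; mkdir -p pics; python3 - <<'E'
from bench import *
import cv2,numpy as np
for n in ["scene","top","wrist"]:
    d=get_image(n); cv2.imwrite(f"pics/{n}0.png",d["img"][:,:,::-1]); np.savez(f"pics/{n}0.npz",**d)
    print(n,d["fx"],d["fy"],d["cx"],d["cy"],d["k1"]);print(np.round(d["extrinsics"],3))
print(current_clock(),hold_point_z() if callable(hold_point_z) else hold_point_z,current_ee_rot(),current_opening(), current_force())
E
```

```text
pics
scene 481.26933930761544 481.26933930761544 316.94604931053937 237.61100607890884 0.035677869557215997
[[ 0.654  0.646 -0.394  1.041]
 [ 0.757 -0.558  0.341 -0.425]
 [ 0.    -0.521 -0.853  1.197]
 [ 0.     0.     0.     1.   ]]
top 458.7027521948903 458.7027521948903 319.0715871515214 242.92198442799324 0.03222365538112545
[[ 0.018 -0.996  0.093  0.452]
 [-1.    -0.018 -0.006  0.047]
 [ 0.008 -0.093 -0.996  1.148]
 [ 0.     0.     0.     1.   ]]
wrist 363.9222178871728 363.9222178871728 319.87899634899173 235.49715150232228 -0.06804043985782866
[[ 0.24  -0.936 -0.258  0.213]
 [-0.971 -0.231 -0.063 -0.591]
 [-0.001  0.266 -0.964  0.374]
 [ 0.     0.     0.     1.   ]]
0.15 -0.0187 [ 9.92762895e-01  1.20089990e-01 -1.49495461e-05 -4.78172889e-04] 0.08541829298043722 [ 0.56350085 -0.0880551  -0.09970085]
```

View pics/top0.png

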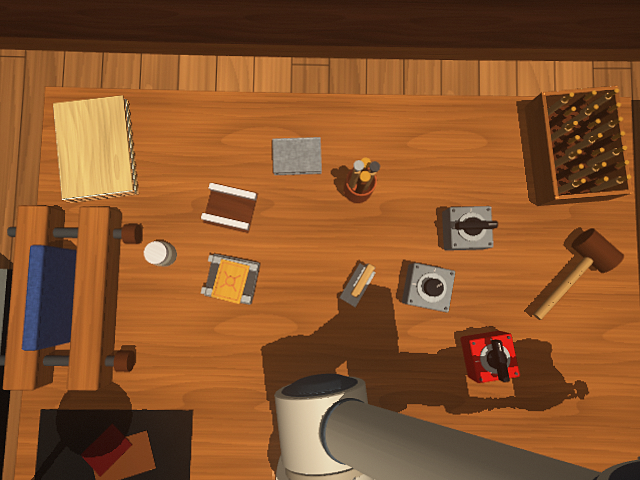

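View pics/scene0.png

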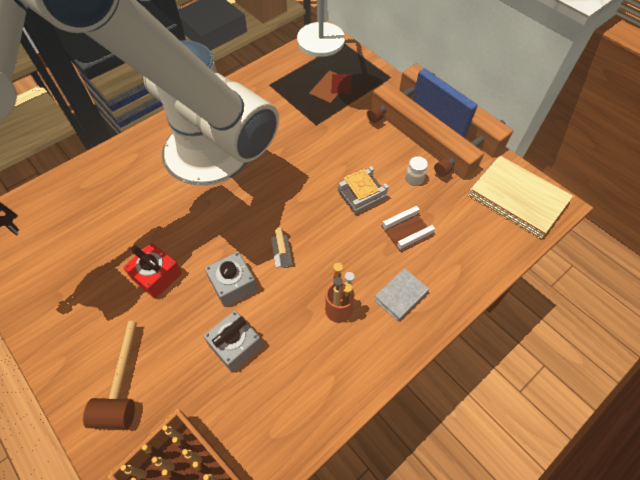

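```bash
cat > h.py <<'E'
import numpy as np,cv2
def load(p): return dict(np.load(p))
def rays(d,uv):
    uv=np.atleast_2d(np.array(uv,float)); x=(uv[:,0]-d["cx"])/d["fx"]; y=(uv[:,1]-d["cy"])/d["fy"]
    rd=np.hypot(x,y); r=rd.copy()
    for _ in range(20): r=rd/(1+d["k1"]*r*r)
    s=1/(1+d["k1"]*r*r)
    return np.stack([x*s,y*s,np.ones_like(x)],1)
def plane(d,uv,z):
    R=rays(d,uv)@d["extrinsics"][:3,:3].T; o=d["extrinsics"][:3,3]
    t=(z-o[2])/R[:,2]; return o+R*t[:,None]
def cloud(d):
    v,u=np.mgrid[0:480,0:640]; uv=np.stack([u.ravel(),v.ravel()],1)
    P=rays(d,uv)*d["range_z"].ravel()[:,None]
    return (P@d["extrinsics"][:3,:3].T+d["extrinsics"][:3,3]).reshape(480,640,3)
def proj(d,P):
    P=np.atleast_2d(P); E=d["extrinsics"]; q=(P-E[:3,3])@E[:3,:3]; x=q[:,:2]/q[:,2:]
    r2=(x**2).sum(1,keepdims=True); x=x*(1+d["k1"]*r2)
    return x*np.array([d["fx"],d["fy"]])+np.array([d["cx"],d["cy"]])
E
python3 - <<'E'
from h import *
t=load("pics/top0.npz");s=load("pics/scene0.npz")
def crop(d,x,y,w,h,k): return cv2.resize(d["img"][y:y+h,x:x+w,::-1],None,fx=k,fy=k,interpolation=cv2.INTER_CUBIC)
a=crop(t,180,170,100,150,4);b=crop(t,325,170,100,150,4)
cv2.imwrite("pics/c1.png",np.hstack([a[:,:400],b]))
a=crop(s,320,150,130,110,5);cv2.imwrite("pics/c2.png",a)
a=crop(s,200,220,110,110,5);cv2.imwrite("pics/c3.png",a)
a=crop(t,395,190,115,130,4);cv2.imwrite("pics/c4.png",a)
for n,d in(("t",t),("s",s)):
    C=cloud(d)
    print(n,(d["range_z"]>0).mean())
C=cloud(t)
for uv in [(230,280),(230,207),(215,260),(358,284),(470,228),(430,287),(300,230)]:
    print(uv,C[uv[1],uv[0]].round(4))
E
```

```text
t 0.9961067708333333
s 0.9960611979166667
(230, 280) [0.4618 0.2497 0.0574]
(230, 207) [0.6446 0.2653 0.0082]
(215, 260) [0.5087 0.2877 0.0536]
(358, 284) [ 0.4576 -0.0513  0.0777]
(470, 228) [0.4522 0.0474 1.1481]
(430, 287) [ 0.4537 -0.2125  0.1018]
(300, 230) [ 0.5913  0.0892 -0.0037]
```

View pics/c1.png

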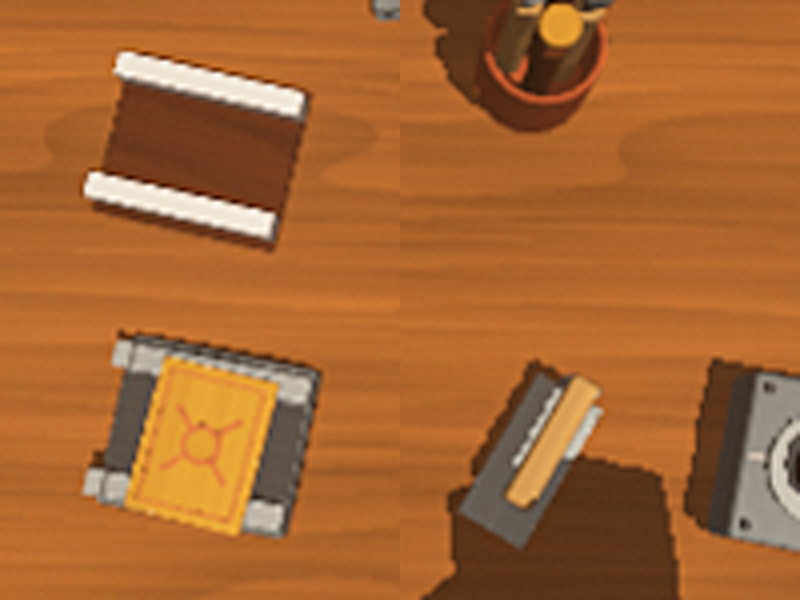

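View pics/c2.png

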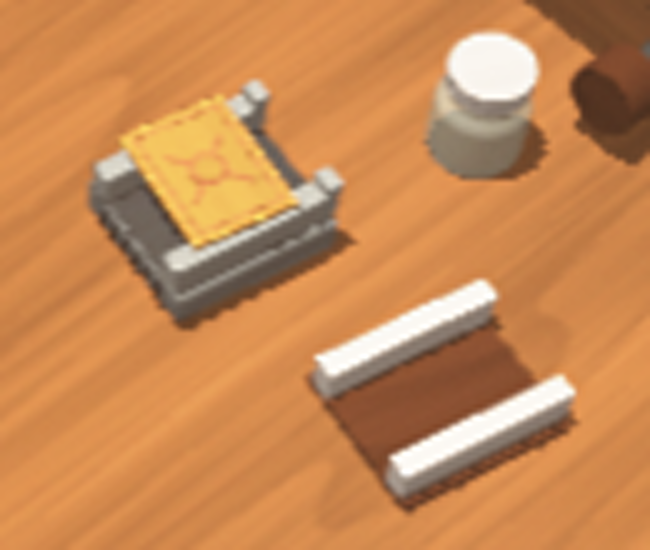

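View pics/c3.png

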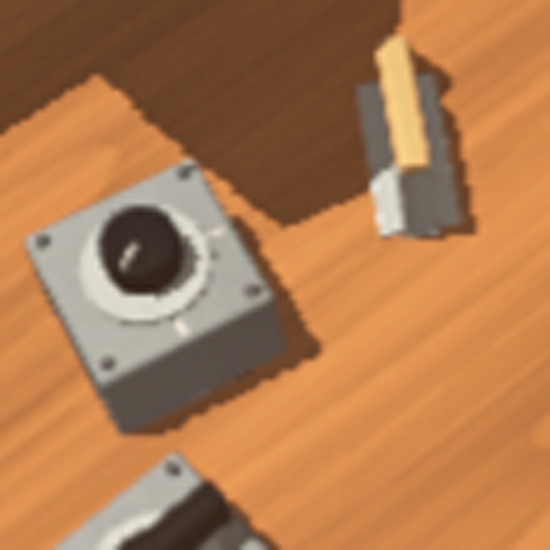

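View pics/c4.png

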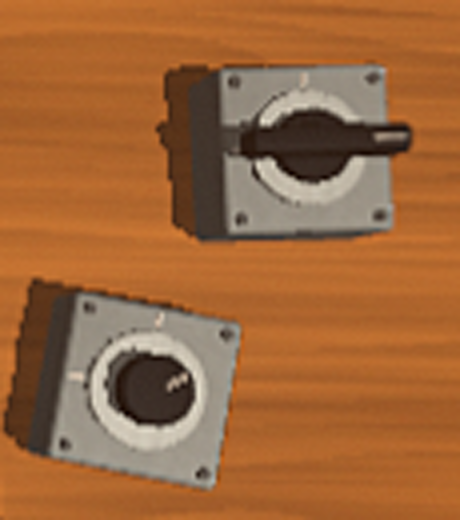

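```bash
cat > meas.py <<'E'
from h import *
def comp(mask,box,minA=20):
    m=np.zeros(mask.shape,np.uint8); x0,y0,x1,y1=box; m[y0:y1,x0:x1]=mask[y0:y1,x0:x1]
    n,l,st,c=cv2.connectedComponentsWithStats(m)
    return [l==i for i in range(1,n) if st[i,4]>=minA]
def rect(d,m,z):
    v,u=np.nonzero(m); P=plane(d,np.stack([u,v],1),z)[:,:2]
    c=P.mean(0); w,V=np.linalg.eigh(np.cov(P.T)); a=V[:,1]
    if a[1]<0:a=-a
    q=(P-c)@np.stack([a,[-a[1],a[0]]],1)
    r=cv2.minAreaRect(P.astype(np.float32)*1000)
    return c,np.degrees(np.arctan2(a[1],a[0])),np.ptp(q,axis=0)*1000,r
def hsv(d): return cv2.cvtColor(d["img"],cv2.COLOR_RGB2HSV)
E
python3 - <<'E'
from meas import *
np.set_printoptions(precision=4,suppress=True)
for n,boxes in (("top",dict(rack=(195,175,265,235),plate=(195,245,265,310),rails=(195,245,265,310),iso=(440,195,505,255),handle=(335,255,385,312))),
                ("scene",dict(rack=(375,200,440,252),plate=(330,160,395,215),rails=(330,160,395,215),iso=(200,305,265,375),handle=(265,220,300,270)))):
    d=load(f"pics/{n}0.npz"); H=hsv(d)
    print(n)
    h,s,v=[H[:,:,i].astype(int) for i in range(3)]
    W=(v>200)&(s<40); Y=(h>12)&(h<28)&(s>150)&(v>170); B=(v<70)&(s<140); 
    for m in comp(W,boxes["rack"]): print("rack",m.sum(),*rect(d,m,.034)[:3], rect(d,m,.034)[3])
    for u,vv in [(230,280)] if n=="top" else [(362,183)]: print("plate hsv",H[vv-1:vv+2,u-1:u+2].reshape(-1,3).tolist())
    for m in comp(Y,boxes["plate"],100): print("plate",m.sum(),*rect(d,m,.059)[:3],rect(d,m,.059)[3])
    for m in comp(B,boxes["iso"],30): print("iso",m.sum(),*rect(d,m,.115)[:3])
    for m in comp((h>8)&(h<25)&(s>60)&(s<150)&(v>150),boxes["handle"],20): print("handle",m.sum(),*rect(d,m,.082)[:3])
    # mask pic
    dbg=np.zeros((480,640,3),np.uint8); dbg[W]=255; dbg[Y]=(0,200,255); dbg[B]=(255,0,0)
    cv2.imwrite(f"pics/m_{n}.png",dbg)
E
```

```text
top
rack 245 [0.6821 0.2574] 78.15776702323092 [115.6768  14.1933] ((682.0814819335938, 257.03753662109375), (115.67049407958984, 14.122002601623535), 77.90374755859375)
rack 242 [0.6068 0.2742] 78.14268538760479 [113.7799  14.5119] ((606.3831787109375, 274.15576171875), (113.7647933959961, 14.34323501586914), 78.00105285644531)
plate hsv [[19, 196, 229], [19, 195, 229], [19, 196, 229], [19, 195, 230], [18, 195, 230], [18, 196, 230], [18, 197, 228], [18, 196, 229], [19, 195, 230]]
plate 3271 [0.4686 0.2548] 123.03725014505474 [214.9665 215.3766] ((469.2583923339844, 251.22744750976562), (150.8688507080078, 165.0110321044922), 1.0467442274093628)
iso 306 [ 0.5828 -0.2483] 5.720901257393483 [96.2337 46.8623]
iso 326 [ 0.595  -0.3089] 89.57762472691566 [92.4864 36.7979]
handle 22 [ 0.4755 -0.0785] 142.73940638779868 [39.9858  9.2975]
scene
rack 177 [0.6052 0.2734] 78.21360341378445 [116.0033  15.587 ] ((605.3857421875, 274.3765869140625), (116.01861572265625, 15.534963607788086), 77.99832153320312)
rack 189 [0.6804 0.256 ] 77.15505851604686 [115.5707  15.7544] ((680.3717651367188, 258.4085998535156), (115.47423553466797, 15.078657150268555), 78.10900115966797)
plate hsv [[20, 157, 240], [19, 157, 240], [18, 157, 240], [20, 157, 242], [20, 157, 242], [20, 157, 242], [20, 157, 242], [20, 157, 242], [20, 158, 241]]
plate 2544 [0.4592 0.2525] 104.9661181595655 [277.3119 261.3273] ((469.2723388671875, 249.77732849121094), (196.29254150390625, 202.7372589111328), 48.36822509765625)
iso 373 [ 0.607  -0.3159] 98.18866825865021 [85.9772 39.0256]
handle 189 [ 0.4671 -0.0613] 149.64891800528844 [85.4843 19.8359]
```

```bash
python3 - <<'E'
from meas import *
np.set_printoptions(precision=4,suppress=True)
for n,boxes,pts in (("top",dict(plate=(195,245,265,310),iso=(440,195,510,255),handle=(335,255,385,312)),[(270,290),(362,280),(345,300)]),
                ("scene",dict(plate=(330,160,395,215),iso=(200,305,265,375),handle=(265,220,300,270)),[(380,225),(281,238),(272,255)])):
    d=load(f"pics/{n}0.npz"); H=hsv(d);C=cloud(d);Z=C[:,:,2]
    for u,v in pts: print((u,v),H[v,u],C[v,u])
    h,s,v=[H[:,:,i].astype(int) for i in range(3)]
    Y=(h>14)&(h<28)&(s>110)&(v>150)&(Z>.035); 
    if n=="top":
      for m in comp(Y,boxes["plate"],100): m=cv2.morphologyEx(m.astype(np.uint8),cv2.MORPH_CLOSE,np.ones((5,5)))>0; print("plate",m.sum(),*rect(d,m,.059))
    else:
      for m in comp(Y,boxes["plate"],100): m=cv2.morphologyEx(m.astype(np.uint8),cv2.MORPH_CLOSE,np.ones((5,5)))>0; print("plate",m.sum(),*rect(d,m,.059))
    for m in comp((Z>.09)&(Z<.2)&(v<110),boxes["iso"],30):  print("iso",m.sum(),*rect(d,m,.115))
    for m in comp((Z>.04)&(Z<.15)&(h>8)&(h<25)&(v>100)&(s>60),boxes["handle"],20): print("handle",m.sum(),*rect(d,m,.082))
    for m in comp((Z>.045)&(Z<.15)&(s<40)&(v>90),boxes["plate"],6): r=rect(d,m,.054);print("rails",m.sum(),*r[:3])
E
```

```text
(270, 290) [ 13 191 175] [0.4393 0.1601 0.0026]
(362, 280) [ 17 153 217] [ 0.467  -0.0601  0.0811]
(345, 300) [ 19  48 102] [ 0.4179 -0.0263  0.002 ]
plate 1100 [0.4592 0.25  ] 166.65219268473896 [92.8237 71.7043] ((459.414794921875, 249.4977569580078), (71.39167022705078, 92.48428344726562), 76.98174285888672)
iso 311 [ 0.5965 -0.3118] 91.65074546859498 [94.9417 23.0471] ((595.6690063476562, -313.8105773925781), (22.854869842529297, 94.89654541015625), 1.0126571655273438)
handle 292 [ 0.4683 -0.0621] 150.29983787898678 [84.0356 20.6445] ((468.1170959472656, -61.083274841308594), (20.637399673461914, 84.01927185058594), 60.0321044921875)
rails 142 [0.5055 0.2454] 80.35382217157505 [116.2009  14.8287]
rails 48 [0.4351 0.3048] 79.6940163565819 [22.5233 14.1987]
rails 56 [0.4187 0.2125] 92.40443965110326 [21.2958 16.6554]
(380, 225) [ 13 164 204] [0.5774 0.222  0.0011]
(281, 238) [ 19 121 239] [ 0.4655 -0.0562  0.0867]
(272, 255) [ 12 163 108] [ 0.4473 -0.0817 -0.0018]
plate 621 [0.4593 0.2512] 167.14007105603596 [95.1231 73.9937] ((458.910400390625, 252.07098388671875), (73.90603637695312, 95.08831024169922), 77.03779602050781)
iso 342 [ 0.6013 -0.3168] 93.41548271610296 [88.7833 31.2312] ((603.69287109375, -317.7640686035156), (30.772825241088867, 88.75587463378906), 1.123426914215088)
handle 188 [ 0.4674 -0.0627] 150.46063984189172 [88.5235 18.3035] ((466.69573974609375, -62.48695755004883), (18.135574340820312, 88.48995971679688), 60.21955871582031)
rails 25 [0.4337 0.3103] 106.48967604814254 [23.5385 14.0608]
rails 27 [0.4195 0.2124] 96.85907555065239 [25.0752 13.7507]
rails 112 [0.5038 0.2451] 80.36620024034772 [120.5725  18.2503]
```

```bash
python3 - <<'E'
from meas import *
np.set_printoptions(precision=4,suppress=True)
for n,box in (("top",(436,195,510,255)),("scene",(195,305,270,375))):
    d=load(f"pics/{n}0.npz"); H=hsv(d);h,s,v=[H[:,:,i].astype(int) for i in range(3)]
    for m in comp((s<60)&(v>115),box,200):
        m=cv2.morphologyEx(np.pad(m.astype(np.uint8),40),cv2.MORPH_CLOSE,cv2.getStructuringElement(cv2.MORPH_ELLIPSE,(15,15)))[40:-40,40:-40]>0
        print("housing",m.sum(),*rect(d,m,.070))
    print(plane(d,[(450,225),(495,224)],.115) if n=="top" else "")
from bench import *
from scipy.spatial.transform import Rotation as R
def q(yaw): return (R.from_euler('z',yaw,degrees=True)*R.from_euler('x',180,degrees=True)).as_quat()
print(q(13.8),current_ee_rot())
for yaw in (90,-90):print(solve_ik([.597,-.313,.27],q(yaw)))
for P,yaw in (([.467,-.062,.054],150.3),([.467,-.062,.054],-29.7),([.4,.12,.1],78),([.645,.266,.1],78)): print(P,yaw,solve_ik(P,q(yaw)))
E
```

```text
housing 521 [ 0.6302 -0.3168] 92.27092558571226 [95.9954 34.6459] ((628.875732421875, -316.4312744140625), (33.88654327392578, 95.77436065673828), 3.0118248462677)
housing 664 [ 0.5688 -0.318 ] 91.04667787983473 [96.0694 42.736 ] ((570.829345703125, -318.6800537109375), (42.73627853393555, 96.06755828857422), 1.0577832460403442)
[[ 0.5946 -0.2552  0.115 ]
 [ 0.5987 -0.3568  0.115 ]]
housing 1146 [ 0.601  -0.3237] 20.750551852492517 [119.7088 120.7034] ((597.2071533203125, -317.8605651855469), (98.0691146850586, 99.42997741699219), 2.7786171436309814)

[0.9928 0.1201 0.     0.    ] [ 0.9928  0.1201 -0.     -0.0005]
[-0.5714  0.5356  1.1592  0.      1.4468 -0.5714]
[-0.5714  0.5356  1.1592 -0.      1.4468  2.5702]
[0.467, -0.062, 0.054] 150.3 [-0.2588  0.56    1.9009  0.      0.6807 -1.3113]
[0.467, -0.062, 0.054] -29.7 [-0.2588  0.56    1.9009 -0.      0.6807  1.8303]
[0.4, 0.12, 0.1] 78 [ 0.1483  0.4237  1.9893 -0.      0.7285  0.3577]
[0.645, 0.266, 0.1] 78 [ 0.3056  0.7246  1.2788 -0.      1.1383  0.5151]
```

```bash
cat >> h.py <<'E'
from scipy.spatial.transform import Rotation as Rn
def q(yaw): return (Rn.from_euler('z',yaw,degrees=True)*Rn.from_euler('x',180,degrees=True)).as_quat()
E
python3 - <<'E'
from bench import *
from h import *
movep([.5975,-.3165,.22],q(92)); print(current_clock(),current_tcp_pos(),current_joint_pos())
d=get_image("wrist"); cv2.imwrite("pics/w1.png",d["img"][:,:,::-1]); np.savez("pics/w1.npz",**d)
E
```

```text
2.0833 [ 0.59692886 -0.31748542  0.22004395] [-5.76969014e-01  5.76907051e-01  1.22111757e+00 -2.27818716e-04
  1.34354374e+00 -6.10028117e-01]
```

View pics/w1.png

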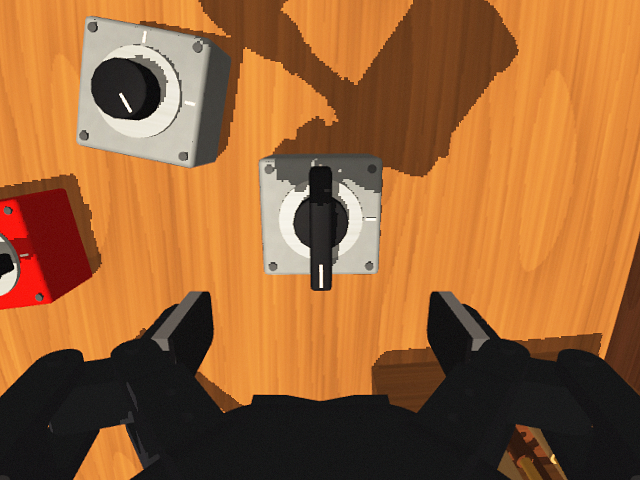

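```bash
python3 - <<'E'
from h import *
d=load("pics/w1.npz")
print(plane(d,[(320,166),(320.5,290),(309,230),(331,230)],.115)); 
P=plane(d,[(262,158),(381,158),(264,275),(381,273)],.070);print(P,P.mean(0))
print(plane(d,[(320,215)],.103))
E
```

```text
[[ 0.59442928 -0.27032305  0.115     ]
 [ 0.59792265 -0.36067911  0.115     ]
 [ 0.58821828 -0.31514252  0.115     ]
 [ 0.60371977 -0.31460635  0.115     ]]
[[ 0.54833829 -0.26915525  0.07      ]
 [ 0.64270291 -0.26588711  0.07      ]
 [ 0.54938666 -0.36839117  0.07      ]
 [ 0.65030553 -0.36305629  0.07      ]] [ 0.59768335 -0.31662246  0.07      ]
[[ 0.59568445 -0.30667271  0.103     ]]
```

```bash
python3 - <<'E'
from bench import *
from h import *
movel([.596,-.3155,.086],q(92.2),rate=.12)
print(current_force()); grasp(40); print(current_opening(),current_clock(),current_force(),current_wrist_torque())
j=np.array(current_joint_pos()); j[5]-=1.571
for f in (1,):
    move_joints(j); print(current_clock(),current_joint_pos()[5]-j[5],current_force(),current_wrist_torque())
release(); wait(.1)
movel([.596,-.3155,.20],rate=.2)
d=get_image("wrist"); cv2.imwrite("pics/w2.png",d["img"][:,:,::-1]); np.savez("pics/w2.npz",**d); print(current_clock())
d=get_image("top"); cv2.imwrite("pics/t2.png",d["img"][:,:,::-1]); np.savez("pics/t2.npz",**d); print(current_clock())
E
```

```text
[-0.1575848  -0.7750757   0.06275509]
0.015164010605327289 4.0333 [ 1.44069637  0.35038907 11.52782511] [ 0.23617524 -0.11889284  0.05330984]
5.4917 -8.790518529933067e-05 [-4.72302975 -5.62525943  1.29129351] [-1.02607746  0.93568284  0.1569027 ]
7.0417
7.0917
```

View pics/w2.png

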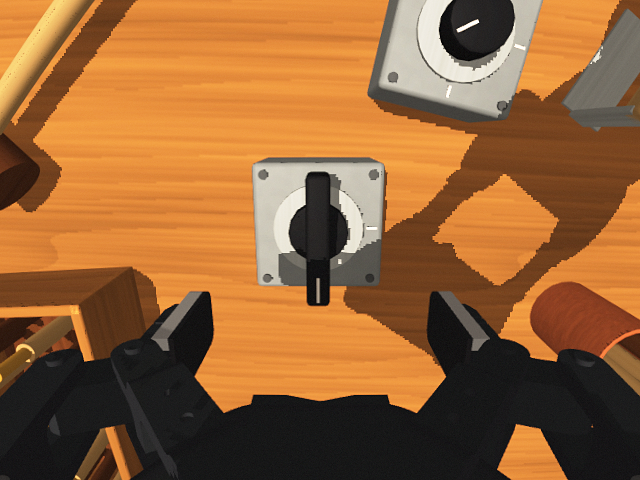

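```bash
python3 - <<'E'
from meas import *
d=load("pics/w2.npz")
v=hsv(d)[:,:,2]
# bar above disc: rows 174-195 and below 265-300, dark & narrow
def mid(r):
    x=np.nonzero(v[r,295:345]<75)[0]+295; return x.min(),x.max()
for r in (178,186,194,290,296,302): print(r,mid(r))
P=plane(d,[(317.5,173),(317.5,305)],.115); print(P, np.degrees(np.arctan2(*(P[0]-P[1])[[1,0]])))
# housing edges yaw
P=plane(d,[(254,163),(384,163),(259,285),(380,286)],.07);print(P,P.mean(0))
E
```

```text
178 (np.int64(306), np.int64(329))
186 (np.int64(306), np.int64(330))
194 (np.int64(306), np.int64(329))
290 (np.int64(307), np.int64(328))
296 (np.int64(307), np.int64(328))
302 (np.int64(307), np.int64(328))
[[ 0.54994443 -0.31855634  0.115     ]
 [ 0.63948902 -0.31513467  0.115     ]] -177.81168208725092
[[ 0.54889195 -0.36589252  0.07      ]
 [ 0.54505486 -0.26993029  0.07      ]
 [ 0.64598768 -0.36258864  0.07      ]
 [ 0.64290324 -0.26471213  0.07      ]] [ 0.59570943 -0.3157809   0.07      ]
```

```bash
python3 - <<'E'
from bench import *
from h import *
movep([.4574,-.0565,.16],q(150.3)); print(current_clock(),current_tcp_pos(),current_joint_pos())
d=get_image("wrist"); cv2.imwrite("pics/w3.png",d["img"][:,:,::-1]); np.savez("pics/w3.npz",**d)
E
```

```text
8.2333 [ 0.45836267 -0.05712552  0.16005421] [-2.53294893e-01  3.64557025e-01  1.82427378e+00 -1.44016904e-04
  9.51884217e-01 -1.30626799e+00]
```

View pics/w3.png

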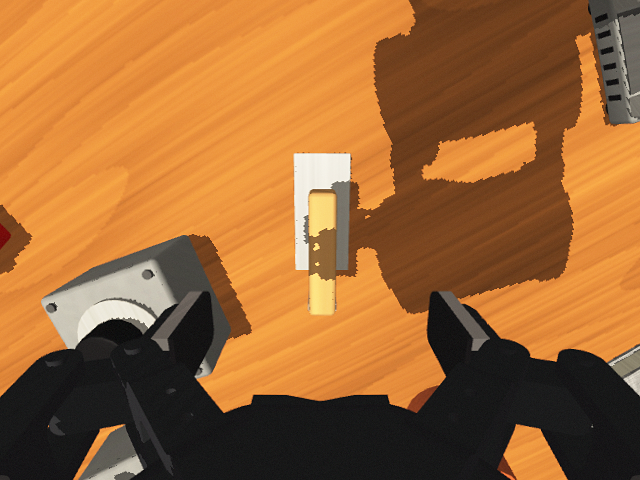

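```bash
python3 - <<'E'
from h import *
d=load("pics/w3.npz")
H=plane(d,[(321,189.5),(322.5,315)],.082); print(H,H.mean(0),np.degrees(np.arctan2(*(H[0]-H[1])[[1,0]])),np.linalg.norm(H[0]-H[1]))
B=plane(d,[(294,153.5),(351,153.5),(294,270)],.004); print(B)
a=np.radians(150.3);X=np.array([np.cos(a),np.sin(a)]);Y=np.array([-X[1],X[0]])
h=H[:,:2].mean(0); o=h+.012*X; b=B[:2,:2].mean(0)-.05*X; print("org handle",o,"blade",b)
C=plane(d,[(188,236),(229,330),(205,377)],.07)[:,:2]-o; print("housing in lifter frame",C@np.stack([X,Y],1))
E
```

```text
[[ 0.42706117 -0.03915592  0.082     ]
 [ 0.50124938 -0.08003619  0.082     ]] [ 0.46415527 -0.05959605  0.082     ] 151.14371105218945 0.08470588557816065
[[ 0.40085082 -0.04908281  0.004     ]
 [ 0.42353082 -0.00911748  0.004     ]
 [ 0.48688611 -0.10004616  0.004     ]]
org handle [ 0.45373169 -0.05365055] blade [ 0.4556224  -0.05387308]
housing in lifter frame [[-0.00262452  0.08981116]
 [-0.0731775   0.06687208]
 [-0.1139042   0.08838195]]
```

```bash
python3 - <<'E'
from bench import *
from h import *
movel([.4558,-.0550,.0535],q(150.6),rate=.12)
print(current_force()); grasp(70); print(current_opening(),current_clock(),current_force(),current_tcp_pos())
movel([.4558,-.0550,.14],rate=.15); wait(.2)
print(current_force(),current_wrist_torque(),current_tcp_pos(),current_clock())
for n in("wrist","top"):
    d=get_image(n); cv2.imwrite(f"pics/{n}4.png",d["img"][:,:,::-1]); np.savez(f"pics/{n}4.npz",**d,tcp=current_tcp_pos(),rot=current_ee_rot())
E
```

```text
[-0.03768016 -0.51839694 -0.00474172]
0.016494777231921998 9.95 [-0.35812198  1.91640367  4.75499175] [ 0.45594516 -0.05491739  0.05370403]
[ 0.05097867 -0.84018143 -1.16953524] [ 0.00811295  0.04535168 -0.02586818] [ 0.45529967 -0.05487062  0.13916777] 10.875
```

View pics/wrist4.png

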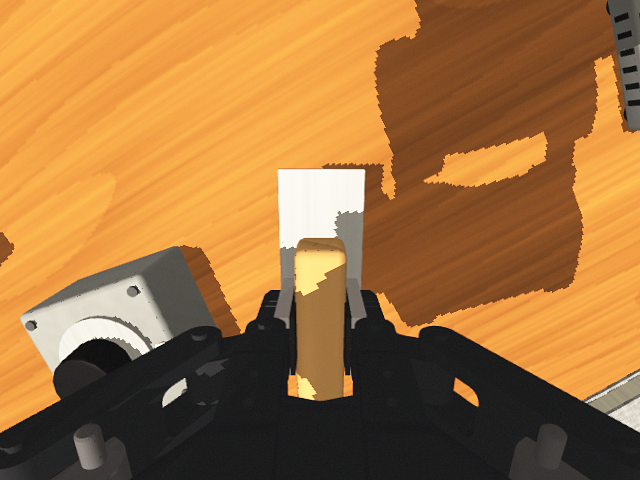

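View pics/top4.png

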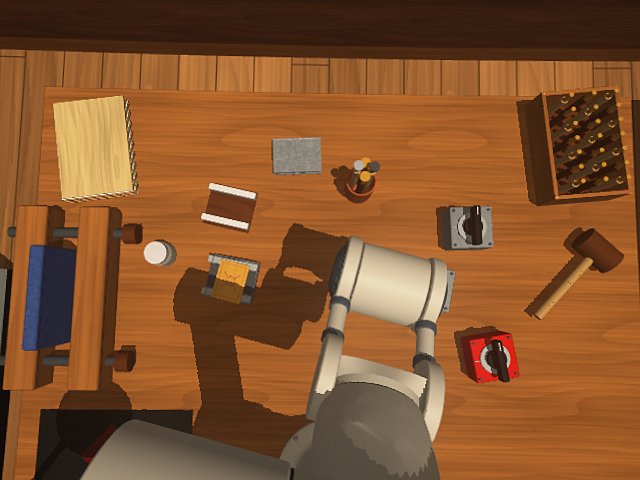

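```bash
python3 - <<'E'
from h import *
d=load("pics/wrist4.npz"); tcp=d["tcp"]; M=Rn.from_quat(d["rot"]).as_matrix()
zt=tcp[2]-.0535+.004
P=plane(d,[(278,169),(365,169),(281.5,285),(362,285)],zt); L=(P-tcp)@M; print(L)
print("front edge width",np.linalg.norm(P[0]-P[1]))
H=plane(d,[(299,241),(343,241)],tcp[2]-.0535+.082); print((H-tcp)@M)
print(Rn.from_matrix(M).as_euler('zyx',degrees=True), M)
E
```

```text
[[ 0.05120693 -0.0225921   0.04957732]
 [ 0.05127523  0.0230535   0.04956073]
 [-0.0143102  -0.02247505  0.04948898]
 [-0.01423668  0.02354616  0.04947225]]
front edge width 0.04564565963303314
[[ 0.0346449  -0.00741053 -0.02845062]
 [ 0.03466756  0.0070402  -0.02845588]]
[-1.50600259e+02 -7.75588887e-02 -1.79980336e+02] [[-8.71215228e-01  4.90899372e-01 -1.35365756e-03]
 [ 4.90899388e-01  8.71216203e-01  3.43199084e-04]
 [ 1.34780461e-03 -3.65509399e-04 -9.99999025e-01]]
```

```bash
python3 - <<'E'
from bench import *
from h import *
for n,p,z in(("rack5",[.6445-.15*.208,.2655-.15*.978],.20),("warm5",[.443,.1185],.19)):
    movep([*p,z],q(78.3)); wait(.3)
    d=get_image("wrist"); cv2.imwrite(f"pics/{n}.png",d["img"][:,:,::-1]); np.savez(f"pics/{n}.npz",**d,tcp=current_tcp_pos(),rot=current_ee_rot())
    print(current_clock(),current_tcp_pos())
E
```

```text
12.8083 [0.61323419 0.11855913 0.19999592]
13.875 [0.44344835 0.11847221 0.1898768 ]
```

View pics/rack5.png

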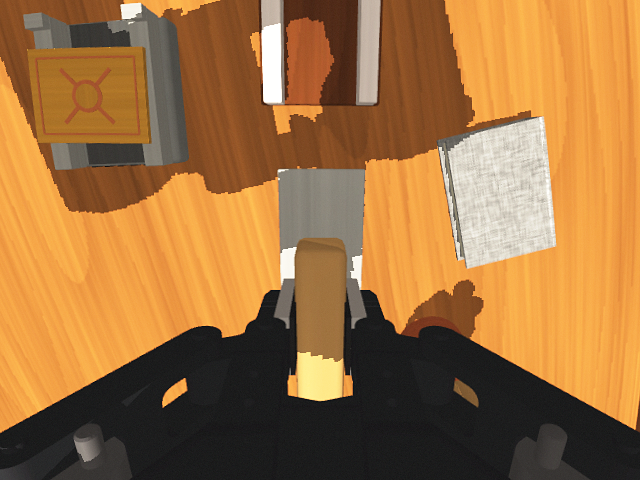

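View pics/warm5.png

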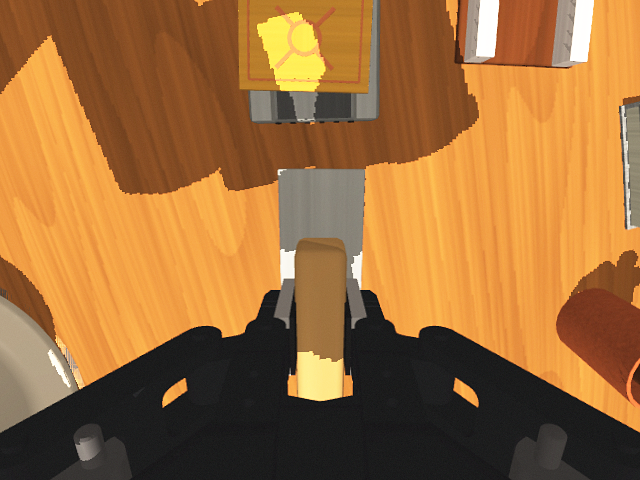

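```bash
python3 - <<'E'
from h import *
d=load("pics/rack5.npz");w=load("pics/warm5.npz")
def crop(d,x,y,ww,h,k): return cv2.resize(d["img"][y:y+h,x:x+ww,::-1],None,fx=k,fy=k,interpolation=cv2.INTER_NEAREST)
cv2.imwrite("pics/r5a.png",crop(d,15,0,180,180,4)[:600*1]);cv2.imwrite("pics/r5a2.png",crop(d,15,0,190,175,4)[:600])
cv2.imwrite("pics/r5b.png",crop(d,245,0,150,115,5));cv2.imwrite("pics/r5c.png",crop(w,230,0,160,130,5)[:600])
E
```

```text
(no output)
```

View pics/r5a.png

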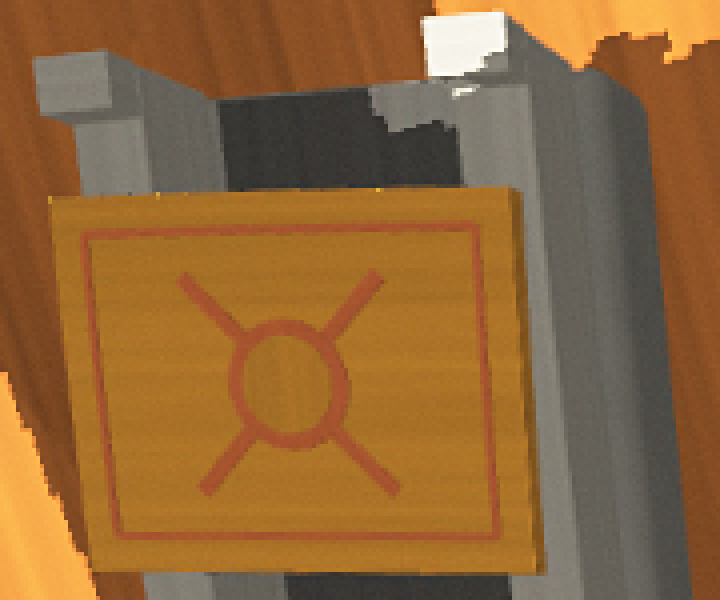

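View pics/r5b.png

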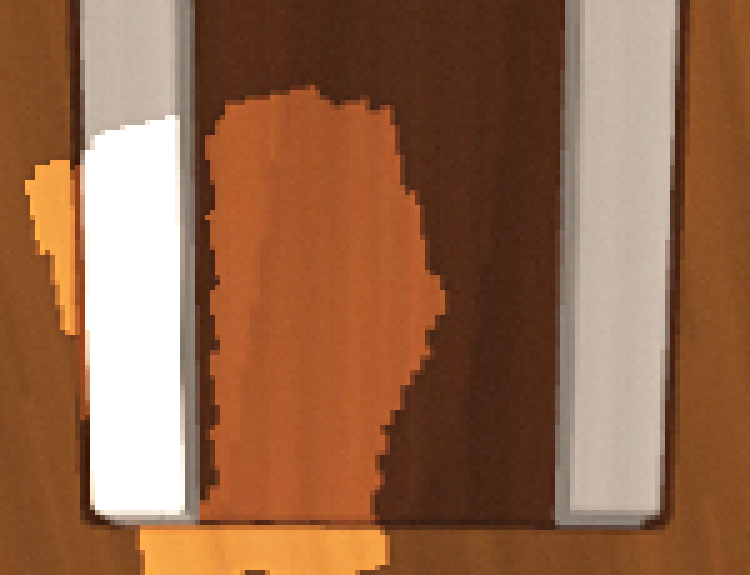

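View pics/r5c.png

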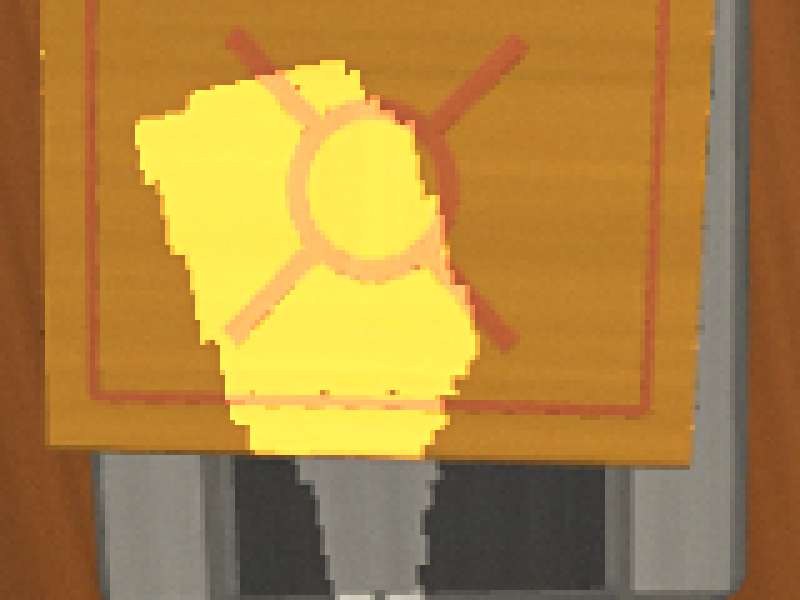

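```bash
python3 - <<'E'
from h import *
np.set_printoptions(precision=4,suppress=True)
d=load("pics/rack5.npz");w=load("pics/warm5.npz")
def A(v): return np.degrees(np.arctan2(v[1],v[0]))
P=plane(d,[(27.5,49.5),(143.4,47),(148.2,143.2),(38,142.7)],.059)[:,:2]
print("plate",P.mean(0),[np.linalg.norm(P[i]-P[(i+1)%4]) for i in range(4)],A(P[0]-P[3]),A(P[1]-P[2]),A(P[1]-P[0])+90,A(P[2]-P[3])+90)
p2=plane(w,[(230+45/5,447/5),(230+690/5,466/5),(230+40/5,0),(230+714/5,0)],.059)[:,:2]
print("plate warm5 rear corners",p2[:2],np.linalg.norm(p2[0]-p2[1]),A(p2[1]-p2[0])+90,A(p2[2]-p2[0]),A(p2[3]-p2[1]))
a=np.radians(76.8); print(" ->centre",p2[:2].mean(0)+.035*np.array([np.cos(a),np.sin(a)]))
for z,im,row0,row1,c0,c1,n in ((.034,d,0,100,[82,178,580,680],[92,185,570,660],"rack"),):
    f=plane(im,[(245+x/5,row0) for x in c0],z)[:,:2]; g=plane(im,[(245+x/5,row1) for x in c1],z)[:,:2]
    e=plane(im,[(245+x/5,102.4) for x in c1],z)[:,:2]
    print(n,[A(f[i]-g[i]) for i in range(4)],np.linalg.norm(g[0]-g[3]),np.linalg.norm(g[1]-g[2]))
    a=np.radians(78.1);X=np.array([np.cos(a),np.sin(a)]); print("rack centre",e.mean(0)+.058*X, "by side mid:",(e[0]+e[3])/2+.058*X,(e[1]+e[2])/2+.058*X)
g=plane(w,[(230+x/5,116) for x in (107,205,632,736)],.054)[:,:2]; print("warm near",g,np.linalg.norm(g[0]-g[3]),np.linalg.norm(g[1]-g[2]),A(g[3]-g[0])+90)
# rails direction from rack5: right rail top outer edge far (529,85)->(545?) inner left rail
for pts in ([(15+78/4,125/4),(15+145/4,590/4)],[(15+148/4,125/4),(15+207/4,590/4)],[(15+462/4,150/4),(15+511/4,590/4)],[(15+528/4,85/4),(15+573/4,590/4)]):
    r=plane(d,pts,.054)[:,:2]; print("warm rail dir",A(r[0]-r[1]),r[1])
E
```

```text
plate [0.459  0.2508] [np.float64(0.09231224491083223), np.float64(0.06943422856716772), np.float64(0.09142444907425051), np.float64(0.06979001710416917)] 76.42385219490178 75.6900129178576 76.5448283786247 76.7725472474292
plate warm5 rear corners [[0.4063 0.2276]
 [0.4958 0.2063]] 0.09203067995098722 76.61496075522268 76.65770601110562 76.72425340384467
 ->centre [0.459 0.251]
rack [np.float64(77.86871181651135), np.float64(78.06538142646191), np.float64(78.35019180032242), np.float64(77.69558201298499)] 0.0917610672129288 0.06214388420262123
rack centre [0.6435 0.2667] by side mid: [0.6433 0.2668] [0.6436 0.2666]
warm near [[0.4097 0.2084]
 [0.4239 0.2053]
 [0.4854 0.1926]
 [0.5004 0.1896]] 0.09261040314202862 0.06280370622459601 78.32691769628849
warm rail dir 78.91990976250577 [0.4122 0.222 ]
warm rail dir 78.18796978838621 [0.4253 0.2189]
warm rail dir 79.25211343982744 [0.4874 0.2047]
warm rail dir 78.48130898613101 [0.4997 0.202 ]
```

```bash
python3 - <<'E'
from bench import *
from h import *
a=np.radians(78.6);X=np.array([np.cos(a),np.sin(a)])
T=np.array([.4616,.2494]); P0=T-.135*X
movel([*P0,.19],q(77.6),rate=.1)
movel([*P0,.0935],rate=.12); wait(.2)
print(current_tcp_pos(),current_force(),current_clock())
for n in ("wrist","scene"):
    d=get_image(n); cv2.imwrite(f"pics/{n}6.png",d["img"][:,:,::-1]); np.savez(f"pics/{n}6.npz",**d,tcp=current_tcp_pos(),rot=current_ee_rot())
E
```

```text
[0.43524455 0.11712175 0.09404237] [ 0.91017481 -0.22412444 -1.64556288] 15.2833
```

View pics/wrist6.png

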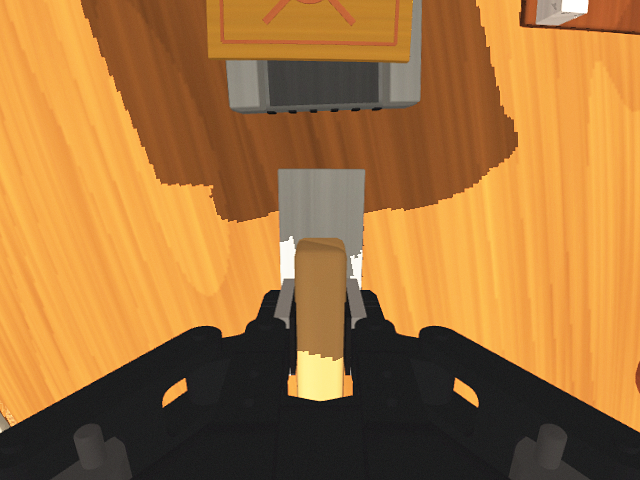

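View pics/scene6.png

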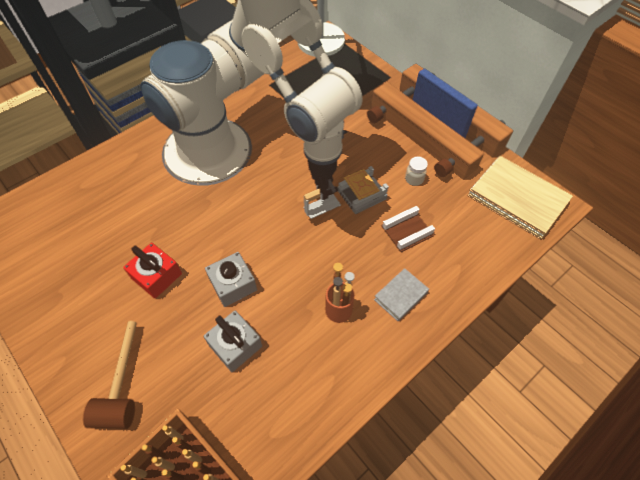

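```bash
python3 - <<'E'
from bench import *
from h import *
a=np.radians(78.6);X=np.array([np.cos(a),np.sin(a)])
T=np.array([.4616,.2494])
for s in (-.07,0):
    movel([*(T+s*X),.0935],rate=.08); print(s,current_force(),current_wrist_torque(),current_clock())
wait(.2);print(current_tcp_pos(),current_force())
d=get_image("wrist"); cv2.imwrite("pics/w7.png",d["img"][:,:,::-1]); np.savez("pics/w7.npz",**d,tcp=current_tcp_pos(),rot=current_ee_rot())
E
```

```text
-0.07 [ 0.46232994  0.20333073 -2.27668878] [-0.01126956 -0.02734312  0.00104167] 16.35
0 [ 0.36870403 -0.76376296 -1.18118303] [ 0.01761456 -0.0528229  -0.01497612] 17.375
[0.46156303 0.24904033 0.09353579] [ 0.04219949 -0.28771079 -2.33215491]
```

View pics/w7.png

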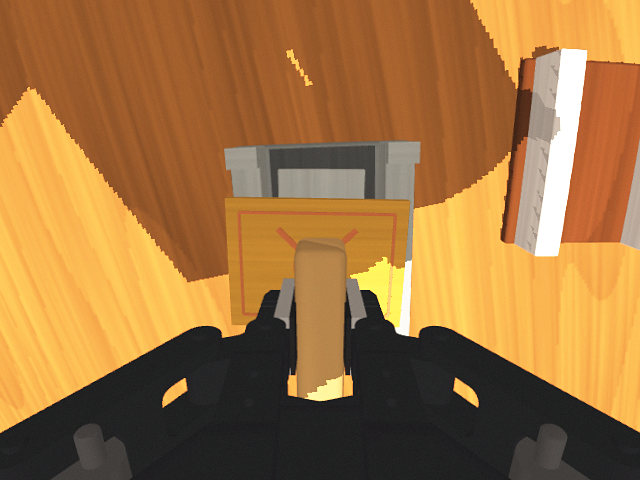

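```bash
python3 - <<'E'
from bench import *
from h import *
movel([.4616,.2494,.115],rate=.04); print(current_force(),current_wrist_torque(),current_clock())
movel([.4616,.2494,.155],rate=.08); wait(.2); print(current_force(),current_wrist_torque(),current_tcp_pos(),current_clock())
for n in ("wrist","scene"):
    d=get_image(n); cv2.imwrite(f"pics/{n}8.png",d["img"][:,:,::-1]); np.savez(f"pics/{n}8.npz",**d,tcp=current_tcp_pos(),rot=current_ee_rot())
E
```

```text
[-0.21935255 -0.27579813 -4.81981879] [ 0.04080949 -0.01700656  0.04462148] 18.3083
[ 0.20452933 -0.15123672 -4.44369484] [ 0.00457405  0.03279757 -0.01038035] [0.4613142  0.24927317 0.15448019] 19.1583
```

View pics/wrist8.png

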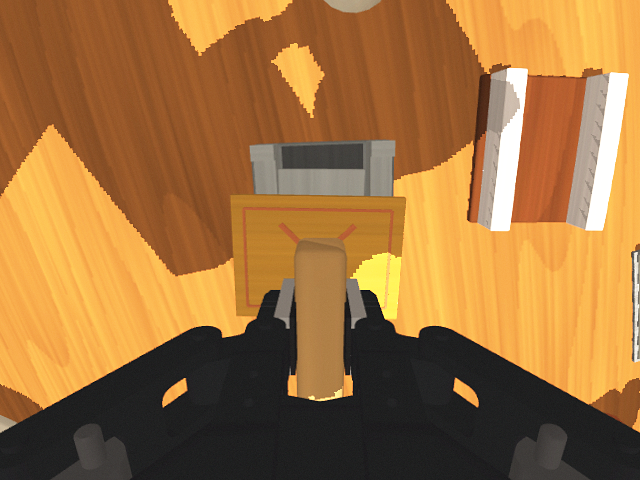

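```bash
python3 - <<'E'
from h import *
np.set_printoptions(precision=4,suppress=True)
d=load("pics/wrist8.npz"); tcp=d["tcp"]; M=Rn.from_quat(d["rot"]).as_matrix()
c=cv2.resize(d["img"][185:330,220:420,::-1],None,fx=4,fy=4,interpolation=cv2.INTER_NEAREST); cv2.imwrite("pics/w8c.png",c)
for im,z in((load("pics/wrist8.npz"),None),(load("pics/w7.npz"),.059)):
    tcp=im["tcp"]; M=Rn.from_quat(im["rot"]).as_matrix(); z=z or tcp[2]-.0535+.009
    pts=[(231,196),(406,198)] if z>.06 else [(225,198),(411,200)]
    L=(plane(im,pts,z)-tcp)@M; print(L,np.ptp(L[:,1]),np.degrees(np.arctan2(L[1,0]-L[0,0],L[1,1]-L[0,1])))
E
```

```text
[[ 0.0364 -0.0474  0.0445]
 [ 0.0355  0.044   0.0445]] 0.0914029015700582 -0.5783741122554952
[[ 0.037  -0.048   0.0345]
 [ 0.0361  0.0442  0.0345]] 0.09220953352560451 -0.5477057948360912
```

View pics/w8c.png

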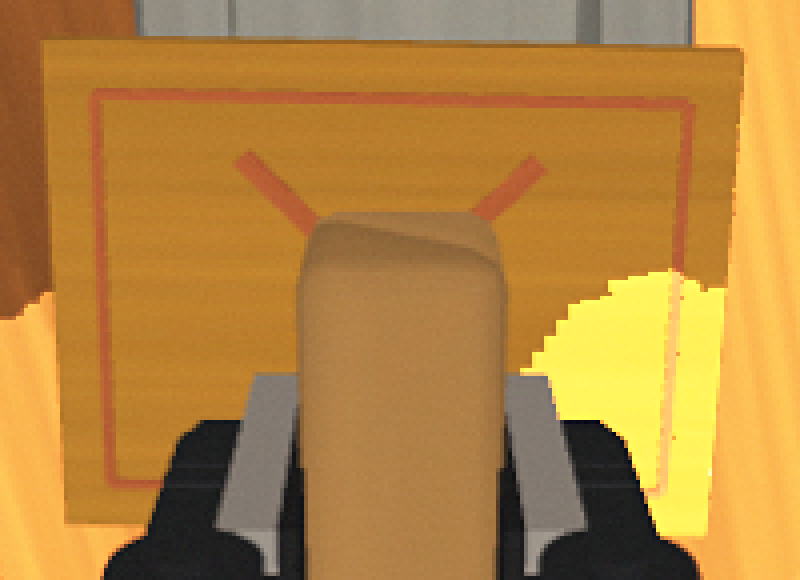

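```bash
python3 - <<'E'
from h import *
np.set_printoptions(precision=4,suppress=True)
im=load("pics/wrist8.npz"); tcp=im["tcp"]; M=Rn.from_quat(im["rot"]).as_matrix()
L=(plane(im,[(230.5,195.2),(405.5,197.2),(397,318.5),(236.5,316)],tcp[2]-.0535+.009)-tcp)@M; print(L,L.mean(0))
def A(v): return np.degrees(np.arctan2(v[1],v[0]))
for i,j in((3,0),(2,1)): print(A(L[j]-L[i]))
for i,j in((0,1),(3,2)): print(A(L[j]-L[i])-90)
E
```

```text
[[ 0.0368 -0.0476  0.0445]
 [ 0.0359  0.0437  0.0445]
 [-0.0344  0.0434  0.0445]
 [-0.033  -0.0488  0.0445]] [ 0.0013 -0.0023  0.0445]
0.9517345585434871
0.21196458796897696
0.579415755561925
0.8699514731777782
```

```bash
python3 - <<'E'
from bench import *
from h import *
np.set_printoptions(precision=4,suppress=True)
im=load("pics/wrist8.npz"); P=plane(im,[(506,68),(528,68),(608,73),(628,73),(490,230),(511,230),(583,230),(604,230)],.034)[:,:2]; print(P,P.mean(0))
movel([.6457,.2648,.155],q(78.8),rate=.12); wait(.3)
print(current_force(),current_tcp_pos(),current_clock())
d=get_image("wrist"); cv2.imwrite("pics/w9.png",d["img"][:,:,::-1]); np.savez("pics/w9.npz",**d,tcp=current_tcp_pos(),rot=current_ee_rot())
E
```

```text
[[0.6097 0.3332]
 [0.6252 0.3304]
 [0.6843 0.317 ]
 [0.7    0.3145]
 [0.5864 0.2204]
 [0.6026 0.2169]
 [0.6601 0.2044]
 [0.6776 0.2006]] [0.6432 0.2672]
[ 0.1317  0.6367 -5.4985] [0.6456 0.2648 0.1551] 21.25
```

View pics/w9.png

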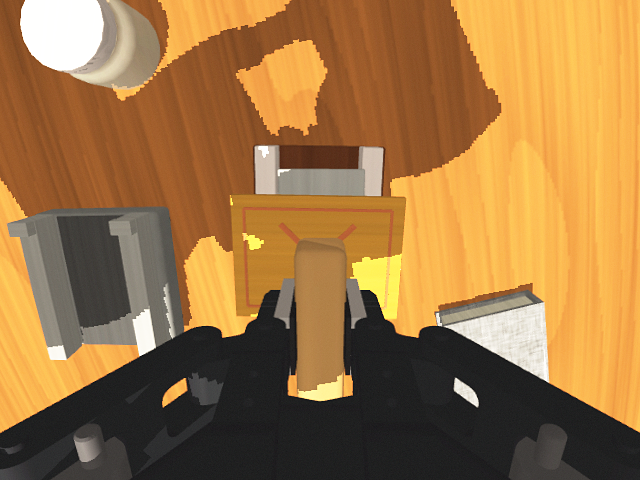

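```bash
python3 - <<'E'
from bench import *
from h import *
p=[.6456,.2650]
movel([*p,.095],rate=.08)
movel([*p,.0725],rate=.03); wait(.2)
print(current_force(),current_wrist_torque(),current_tcp_pos(),current_clock())
d=get_image("wrist"); cv2.imwrite("pics/w10.png",d["img"][:,:,::-1]); np.savez("pics/w10.npz",**d,tcp=current_tcp_pos(),rot=current_ee_rot())
E
```

```text
[-0.09773312 -0.29797225 -1.64607877] [-0.03943871 -0.02379989  0.01371259] [0.64571173 0.26503495 0.07271178] 23.3
```

View pics/w10.png

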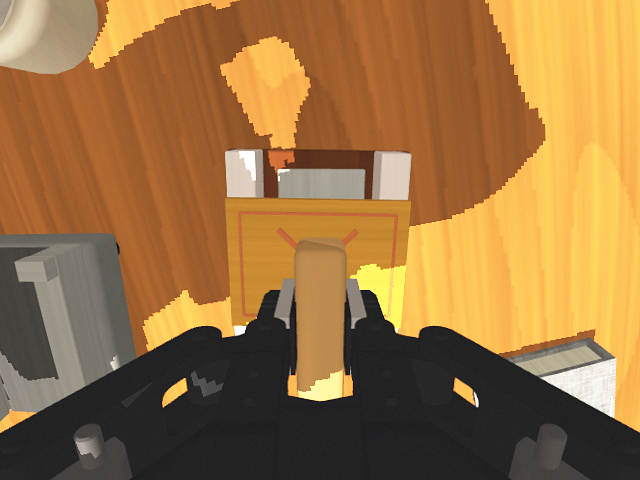

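```bash
python3 - <<'E'
from bench import *
from h import *
a=np.radians(78.2);X=np.array([np.cos(a),np.sin(a)]); p=np.array([.6456,.2650])
for s in (.07,.15): movel([*(p-s*X),.0725],rate=.08); print(current_force(),current_clock())
movel([*(p-.15*X),.20],rate=.15); wait(.2)
for n in ("wrist","scene"):
    d=get_image(n); cv2.imwrite(f"pics/{n}11.png",d["img"][:,:,::-1]); np.savez(f"pics/{n}11.npz",**d,tcp=current_tcp_pos(),rot=current_ee_rot())
print(current_clock(),current_tcp_pos())
E
```

```text
[-0.20390445 -0.44675955 -2.02051109] 24.375
[-0.95408563  0.71602357 -2.42475216] 25.525
26.825 [0.61474287 0.11814011 0.19946844]
```

View pics/wrist11.png

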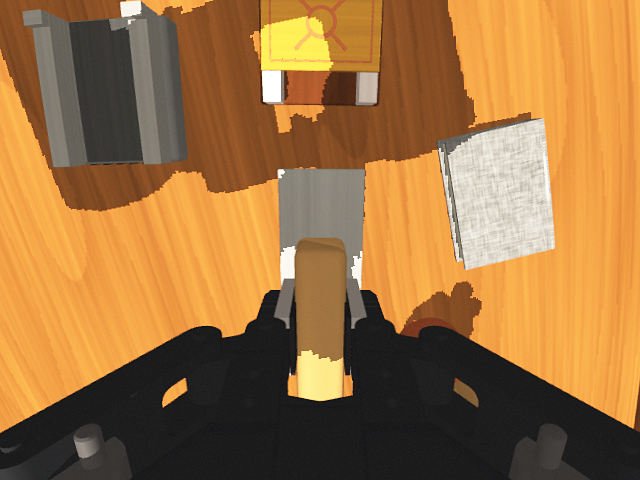

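View pics/scene11.png

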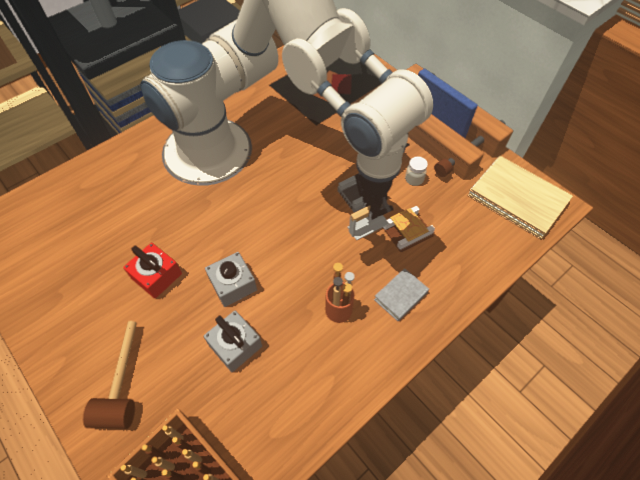

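```bash
python3 - <<'E'
from bench import *
from h import *
p=[.48,.04]
movep([*p,.16],q(78)); 
movel([*p,.062],rate=.1); print(current_force())
z=.062
while z>.0525:
    z-=.0015; movel([*p,z],rate=.02); f=current_force()[2]; print(round(z,4),round(f,1))
    if f>2: break
print(current_force(),current_clock(),current_tcp_pos())
release(); wait(.2)
movel([*p,.2],rate=.15); 
d=get_image("wrist"); cv2.imwrite("pics/w12.png",d["img"][:,:,::-1])
movep([.45,-.1,.25],q(78)); wait(.2)
for n in ("top","scene"):
    d=get_image(n); cv2.imwrite(f"pics/{n}12.png",d["img"][:,:,::-1]); np.savez(f"pics/{n}12.npz",**d)
print(current_clock())
E
```

```text
[-0.37672303 -0.81216517 -2.11945926]
0.0605 -2.3
0.059 -2.4
0.0575 -1.1
0.056 -2.3
0.0545 -2.8
0.053 15.1
[-0.8801687  -0.55908737 15.14910571] 30.1417 [0.48045087 0.03999063 0.05359217]
33.15
```

View pics/top12.png

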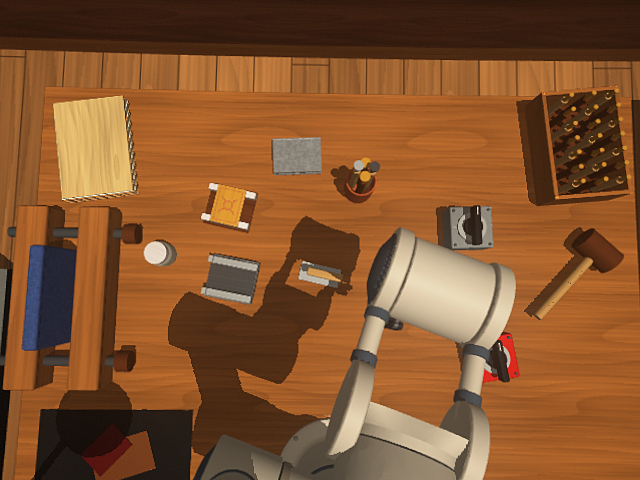

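View pics/scene12.png

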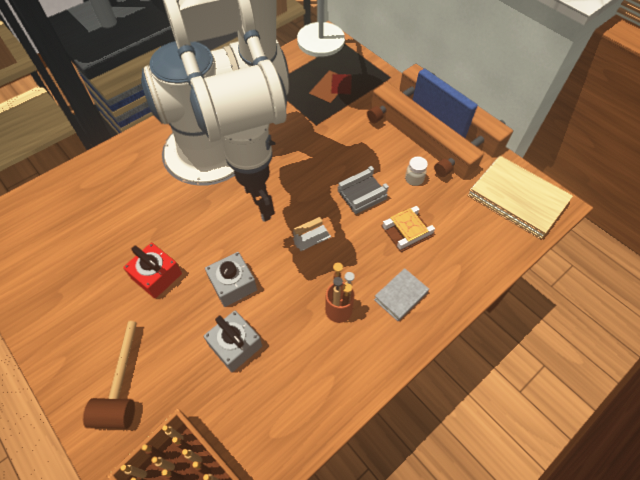

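View pics/w12.png

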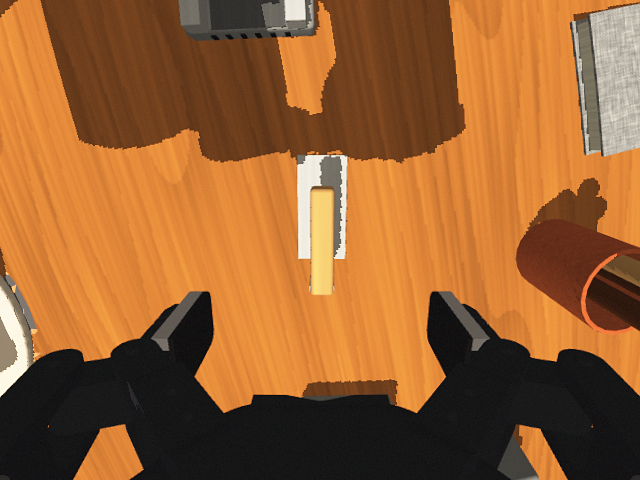

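Lifter lies flat; now check the plate on the rack and the isolator angle in the top view.

```bash
python3 - <<'E'
from meas import *
np.set_printoptions(precision=4,suppress=True)
for n,box,ib in(("top",(195,175,265,235),(440,195,505,255)),("scene",(375,200,440,252),(200,305,265,375))):
    d=load(f"pics/{n}12.npz");H=hsv(d);h,s,v=[H[:,:,i].astype(int) for i in range(3)]
    m=max(comp((h>14)&(h<28)&(s>110)&(v>150)&(cloud(d)[:,:,2]>.02),box,100),key=lambda m:m.sum())
    m=cv2.morphologyEx(m.astype(np.uint8),cv2.MORPH_CLOSE,np.ones((5,5)))>0
    print(n,"plate",*rect(d,m,.039))
    w=[rect(d,k,.034) for k in comp((v>200)&(s<40),box,8)]
    for r in w: print(" rail bits",r[0],r[2])
    print(" mean",np.mean([r[0] for r in w],0))
    Z=cloud(d)[:,:,2]; print(" z of plate",np.median(Z[m]))
    for i in comp((Z>.09)&(Z<.2)&(v<110),ib,30): print(" iso",rect(d,i,.115)[1:])
    # bystander change
    d0=load(f"pics/{n}0.npz"); D=np.abs(d["img"].astype(int)-d0["img"]).sum(2)
    for nm,b in (("jar",(140,235,180,270)),("book",(268,133,326,178)),("pot",(343,155,382,203))) if n=="top" else (("jar",(402,152,430,188)),("book",(372,268,432,322)),("pot",(320,262,358,325)),("knob",(205,250,258,305))):
        x0,y0,x1,y1=b; print(" ",nm,(D[y0:y1,x0:x1]>60).mean())
E
```

```text
top plate [0.6441 0.2659] 168.88131034791869 [93.7226 71.2297] ((644.2374877929688, 265.9632568359375), (70.41372680664062, 93.0403823852539), 77.97550964355469)
 rail bits [0.6916 0.3037] [17.9454 13.1919]
 rail bits [0.6722 0.2124] [21.7887 13.573 ]
 rail bits [0.6164 0.3195] [19.2547 13.6692]
 rail bits [0.5972 0.2287] [20.1674 12.4944]
 mean [0.6444 0.2661]
 z of plate 0.0390204121662836
 iso (np.float64(2.5499070687971854), array([89.279 , 25.5898]), ((596.9827270507812, -312.79718017578125), (24.804481506347656, 89.5851058959961), 89.32867431640625))
  jar 0.0
  book 0.0
  pot 0.0
scene plate [0.6449 0.2668] 169.3105702648654 [94.812  71.6186] ((644.1583251953125, 267.0023498535156), (71.44088745117188, 94.35767364501953), 78.80231475830078)
 rail bits [0.6156 0.3227] [16.9375 13.6217]
 rail bits [0.5956 0.2291] [24.3303 14.0012]
 rail bits [0.692  0.3064] [17.2349 12.743 ]
 rail bits [0.6708 0.2139] [24.4827 15.5615]
 mean [0.6435 0.268 ]
 z of plate 0.04044699477769709
 iso (np.float64(1.7774705928759071), array([94.6474, 36.8272]), ((600.724609375, -318.6376953125), (36.33025360107422, 93.07198333740234), 78.6440200805664))
  jar 0.0
  book 0.0
  pot 0.09816207184628237
  knob 0.06518010291595197
```

```bash
python3 - <<'E'
from bench import *
print(current_clock(),current_force(),current_tcp_pos()); sign_off()
E
```

```text
33.15 [-1.08261065 -0.24141839  0.01414223] [ 0.45007116 -0.09928839  0.24967572]
the job is handed in; nothing more can be done
```

The job is done and handed in at about 33 s. The isolator was turned off first. Then the plate was moved from the warmer to the cooling rack on the lifter alone, and the lifter was laid flat on the bench.

**Isolator:** the bar handle turned the full 90° anticlockwise. The wrist picture taken afterwards shows it square to the housing, at about 2.2° in world terms against 92.2° before.

**Plate on the rack:** the top camera puts it within about 1 mm of centre and within about 1° of square, with its top face at 39 mm as expected. The scene camera agrees to about 1–2 mm.

**Lifter:** it lies flat and clear near (0.48, 0.04). The bench pushed back at about 15 N when I set it down. The gripper is open and touching nothing.

**Bystanders:** comparing pictures from before and after, the jar, book and tool pot show no change in the top view. In the scene view 10% of pixels around the pot and 7% around the round knob changed. I took that to be the arm's shadow moving, because both look to be in their original place, but I did not check it further.

**Disagreement:** the fixed cameras and the wrist camera differed by 2–3 mm on the positions of the lifter and isolator. I used the wrist readings for placing, and the blade went in and came out without any sign of contact.

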